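# Stand the fallen oil can back in its drip dish

### The arm

A 6-joint arm with a two-finger parallel gripper is mounted at the origin on the work surface. World frame = base frame: x ahead of the robot, y to its left, z up, the work surface at z = 0. Lengths are in m, angles in degrees, forces in N, time in s.
With the tool pointing down it reaches from about 0.3 to 0.75 m from the base axis. Payload 8.5 kg.
Tool frame: the origin (TCP) lies midway between the tips of the shut fingers; the grasp point (between the pads) lies grasp_offset behind it (grasp_offset is the distance from the TCP to the grasp point, in m); z points along the fingers, y is the line along which they close (so a half turn about z gives the same grasp; the last joint's range is limited). The gripper opens to 85 mm and grips with 20 to 120 N. Pads are 22 mm wide; open, the fingers measure 114 mm over their backs; the gripper's body (76 mm by 85 mm) begins 54 mm behind the grasp point. The pads swing forward as they close: fully open they stand 13 mm farther back than shut.
Start: joints at [-88.654, 21.807, 74.336, -0, 83.858, -12.336], TCP at [0.13, -0.534, 0.231] pointing down, gripper open.
Joint ranges: [-178.18, 178.18], [-50.72, 133.34], [12.68, 142.11], [-81.47, 261.47], [9.98, 163.14], [-165.26, 165.26]. Speed limits (degrees/s): [136.94, 136.94, 180, 180, 180, 180].

### API

Orientations are given as a 3x3 rotation matrix whose columns are the frame's x, y, z axes.
In Python, from rig import observe, get_image, camera_params, close_job, grasp_offset gives the robot as it stands.
- The arm moves only by the shell command python3 -m handwheel 'ROWS' [OPENING] [FORCE]. ROWS is JSON, a list of rows, each a list of 2 entries, a list of its own where there are three numbers: the shift along the tool's x, y, z as a fraction of full scale, then the turn, a rotation vector about the tool's x, y, z as a fraction of full scale. In form: [[[dx, dy, dz], [ax, ay, az]], ...]. A call has 1 to 10 rows; each row is the pose to reach, as a shift and turn from the pose commanded when the call began, along the tool's axes at that moment, turning the shorter way round; what a row does not reach only later rows make up. Full scale, the value 1, is 0.5 m for a shift and pi rad for a turn. A row lasts 1/10 s, in which the tool goes at most 50 mm and 8.59 degrees, less where a joint would pass 70% of its speed; a pose out of reach is approached as far as the arm can. A call with a number of a shift or a turn outside -1 to 1 is refused whole. A call with a gripper value outside its range is refused whole. OPENING is the opening, from 0 (shut) to 1 (fully open), set as the call begins (- or left out, the last holds). The fingers move at their own pace and stop on an object; FORCE is the grip in N (left out, the last holds). Time passes only in rows, so rows that repeat a pose let the fingers close. It gives the time, the measured TCP pose, the force, the opening and the grip force at its end, in the units of the state.
- observe(): the state, without advancing time (a new reading comes with each control period).
- get_image(name): name is "side" or "top" or "wrist"; returns (picture, depth): 400x640x3 uint8, red, green, blue; 400x640 float32, m along the optical axis (not along the pixel's ray), 0 where there is no reading.
- camera_params(name): a dict with "K" (3x3 intrinsics, pixels), "R" (3x3) and "t" (3): a world point X has camera coordinates R X + t. Camera axes: x right, y down, z forward; pixel columns grow to the right and rows downward; lengths in m; the calibration is good to about 2 mm. A picture is of the moment at which its call begins: read the wrist's pose just before it. camera_params takes no time and is no camera call; for the wrist camera it gives the pose at the moment of the call.
- close_job(): hands the job in; it is judged then, once.
The state is a dict: "time_s": time; "q": joint angles; "qvel": joint speeds; "joint_efforts": joint torques, N m; "position": TCP position; "tool_rot": TCP orientation; "ft_force": force on the tool from outside, world axes, zero at the start; "wrist_torque": the same for the moment, N m; "grip_width": finger opening in m; "gripper_force": force on a finger pad.
Only numpy, scipy, OpenCV 4.12 (cv2) and the standard library are available. Lean on these libraries where they do the work, as an engineer would, in place of code of your own. Each camera call takes 0.05 s, during which the arm holds its last target. There are 200 camera calls.

### The job

An oil can has toppled over and leans on the fire brick, and a steel offcut has been left in the drip dish where the can belongs. Put the offcut into the offcut bin so that it lies flat on the bin's floor, then stand the oil can upright in the drip dish, setting it down gently, and let go of it. Do not disturb the flux tin, the disc stand or the hammer.

Things in the scene. Friction and masses are not known exactly. Their poses are not given: they have to be found in the camera images.
- oil_can: steel oil can, 198 mm tall, 0.35 kg: square body 64 x 64 mm, 105 mm high, shoulder to 116 mm, round black neck 28 mm across from 116 to 160 mm, thin spout to 198 mm. Origin: centre of the underside; z runs up its axis to the spout. At the start a base edge is on the bench, its +x face lies on the brick's edge, the axis rises 26 degrees from level, spout over the brick
- neck (a point): point on the oil can's axis in the middle of the round neck, 142 mm above its underside, a good place to grip; same axes as the can
- drip_dish: shallow round aluminium dish fixed to the bench, where the oil can belongs: 150 mm across inside the foot, 158 mm across the rim, rim 10 mm high, wall 4 mm, inner floor 4 mm above the bench. Origin: centre of the underside, on the bench
- offcut: offcut of square steel tube, 110 mm long (its x axis), 30 x 30 mm in section with 3 mm walls, about 0.25 kg, lying in the drip dish at the start. Origin: centre of its underside; point offcut_mid is its middle
- offcut_mid (a point): middle of the offcut, 15 mm above its underside; same axes as the offcut
- offcut_bin: open-topped rectangular grey sheet-metal bin fixed to the bench, 210 mm (its x) by 150 mm (its y) outside and 45 mm high, walls and floor 4 mm thick. Origin: centre of its underside
- brick: pale fire brick fixed to the bench, 114 mm (x) by 230 mm (y) and 40 mm high. Origin: centre of its underside; the can leans on the upper edge of its -x face, pointing along the brick's +x
- flux_tin: small open aluminium tin of flux, 72 mm in diameter, 42 mm high, a bystander. Origin: centre of its underside
- disc_stand: wooden board 110 mm (x) by 260 mm (y) by 18 mm with two upright dowels, 148 mm high in all, holding piles of abrasive discs 104 mm across, a bystander. Origin: centre of its underside
- hammer: hammer 260 mm long lying on the bench, handle to its -x, a bystander. Origin: its underside, near the middle of its length
There are look-alikes about, which are no part of the job. Of the things that look like the drip_dish, take the one that is farthest to the robot's left at the start.

How it is judged (in metres and radians):
On the way, in this order (a step that is already met when the one before it is completed fails the run):
1. the offcut lies flat on the floor of the offcut bin while the oil can is not yet upright (horizontal distance between offcut_mid and offcut_bin below 0.088 m and z of offcut_mid in the frame of offcut_bin below 0.026 m and angle between offcut's own x axis and vertical above 1.45 rad and contact force between the fingers and offcut below 0.1 N and angle between oil_can's own z axis and vertical above 0.6 rad), for 0.2 s.
2. the oil can stands upright in the drip dish (angle between oil_can's own z axis and vertical below 0.06 rad and horizontal distance between oil_can and drip_dish below 0.04 m and z of oil_can in the frame of drip_dish below 0.008 m), for 0.2 s.
At the end, for the whole second after the job is handed in: The oil can stands released and at rest on the drip dish's floor, upright within 0.06 rad, its axis within 40 mm of the dish's centre; the offcut lies at rest flat on the bin's floor (its middle within 88 mm of the bin's centre) (all of step 2 and linear speed of each of oil_can, offcut below 0.02 m/s and horizontal distance between offcut_mid and offcut_bin below 0.088 m and z of offcut_mid in the frame of offcut_bin below 0.026 m and angle between offcut's own x axis and vertical above 1.45 rad); the robot touches nothing.
It fails at once if the oil can is dropped or banged down into the dish (comes down to its floor faster than 0.4 m/s) (horizontal distance between oil_can and drip_dish below 0.06 m and z of oil_can in the frame of drip_dish below 0.018 m and linear speed of oil_can above 0.4 m/s).
It fails at once if the flux tin is disturbed (moved over 20 mm) (distance of flux_tin from where it was at the start of the episode above 0.02 m).
It fails at once if the disc stand is disturbed (moved over 20 mm) (distance of disc_stand from where it was at the start of the episode above 0.02 m).
It fails at once if the hammer is disturbed (moved over 30 mm) (distance of hammer from where it was at the start of the episode above 0.03 m).
It also fails if it takes over 61 s, if anything falls off the work surface, if the arm or the gripper's body presses on something with over 40 N, if the wrist force passes 120 N, or if a joint passes its speed limit or range.

## Working session

There is one attempt and no reset: what is moved stays moved. The work goes in short steps, Python scripts to look and compute and a shell command to move; the robot and the scene stay as the last step left them, time stands still between calls to the robot, and variables do not carry over. Pictures are saved under pics/ and viewed, at most 10 in all, crops included, and the job is handed in when it is done.

```bash
mkdir -p pics; ls; python3 - <<'E'
from rig import *
import cv2,numpy as np
s=observe();print(s['time_s'],s['position'],np.round(s['tool_rot'],3).tolist(),grasp_offset)
for n in('top','side'):
    im,d=get_image(n);np.savez(f'{n}0.npz',im=im,d=d);cv2.imwrite(f'pics/{n}0.png',im[:,:,::-1])
    p=camera_params(n);print(n,np.round(p['K'],1).tolist(),np.round(p['R'],3).tolist(),p['t'],(d>0).mean())
E
```

```text
pics
0.0 [ 0.13010495 -0.53410403  0.23070729] [[0.972, 0.237, 0.0], [0.237, -0.972, 0.001], [0.0, -0.001, -1.0]] 0.0187
top [[471.8, 0.0, 315.1], [0.0, 471.8, 205.2], [0.0, 0.0, 1.0]] [[0.019, -1.0, 0.005], [-0.995, -0.02, -0.101], [0.101, -0.003, -0.995]] [-0.1594509   0.54141726  1.3493618 ] 0.9958671875
side [[496.5, 0.0, 311.7], [0.0, 496.5, 203.9], [0.0, 0.0, 1.0]] [[0.798, -0.602, -0.006], [-0.443, -0.581, -0.683], [0.408, 0.548, -0.731]] [-0.49858438  0.21764805  1.43952797] 0.995859375
```

View pics/top0.png

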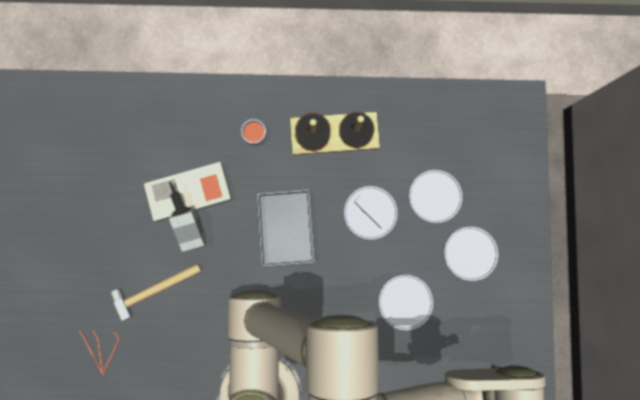

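View pics/side0.png

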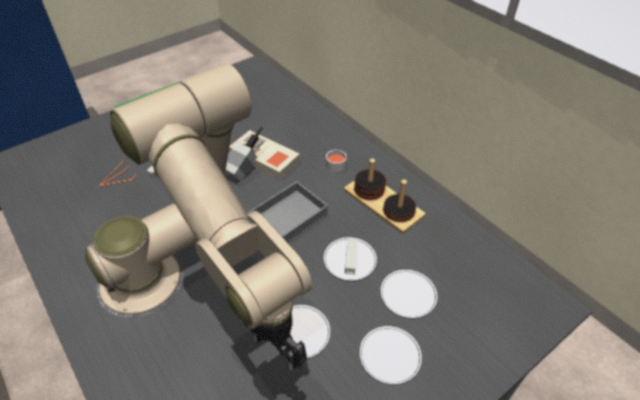

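The top view shows the offcut in the dish at (371,212), the bin at (286,228), the brick and can at about (187,195) with the can's base at (188,240), the hammer at (160,290), the tin at (253,131) and the stand at (335,132). The dish at (371,212) has the smallest column, so it is the target. The side view agrees.

```bash
cat > h.py <<'E'
from rig import *
import cv2,numpy as np
np.set_printoptions(precision=4,suppress=True)
def world(n,d,p=None):
    p=p or camera_params(n);K=p['K'];v,u=np.mgrid[:400,:640]
    c=np.stack([(u-K[0][2])/K[0][0]*d,(v-K[1][2])/K[1][1]*d,d],-1)
    return (c-np.array(p['t']))@np.array(p['R'])
def proj(n,X):
    p=camera_params(n);c=np.array(p['R'])@X+p['t'];c=np.array(p['K'])@c;return c[:2]/c[2]
def ray(n,uv,z):
    p=camera_params(n);r=np.linalg.solve(p['K'],[uv[0],uv[1],1.]);R=np.array(p['R']);o=-R.T@p['t'];r=R.T@r
    return o+r*(z-o[2])/r[2]
def shot(n,name):
    p=camera_params(n);im,d=get_image(n);cv2.imwrite(f'pics/{name}.png',im[:,:,::-1]);np.savez(name+'.npz',im=im,d=d)
    return im,d,world(n,d,p)
def rect(P):
    (c,s,a)=cv2.minAreaRect((P[:,:2]*1000).astype(np.float32))
    return np.array(c)/1000,np.array(s),a
E
python3 - <<'E'
from h import *
for n in('top','side'):
    f=np.load(n+'0.npz');im,d=f['im'],f['d'];W=world(n,d);Z=W[...,2];v,u=np.mgrid[:400,:640]
    def box(a,b,c,e): return (u>a)&(u<b)&(v>c)&(v<e)
    print(n,'bench',np.median(Z[300:330,20:90]) if n=='top' else np.median(Z[240:260,20:50]))
    if n=='top':
        B=dict(off=box(335,405,180,245),bin=box(245,325,180,275),brick=box(135,240,155,255),ham=box(100,205,255,325),tin=box(235,272,115,148),stand=box(282,388,105,160))
    else:
        B=dict(off=box(318,382,230,282),bin=box(250,335,180,240),tin=box(320,352,145,175))
    r=B['off'];m=r&(Z>.022);print('off',rect(W[m]),np.median(Z[m]),m.sum())
    g=im.astype(int);w=r&(g.min(-1)>170);print('dish',rect(W[w]),cv2.minEnclosingCircle((W[w][:,:2]*1000).astype(np.float32)))
    m=B['bin']&(Z>.025);print('bin',rect(W[m]),m.sum())
    m=B['tin']&(Z>.02);print('tin',rect(W[m]))
    if n=='top':
        m=B['brick']&(Z>.03)&(Z<.047);print('brick',rect(W[m]),m.sum())
        m=B['brick']&(Z>.05);P=W[m];print('can>50',rect(P),P[:,2].max(),m.sum())
        dk=B['brick']&(g.max(-1)<70)&(Z>.06);P=W[dk];print('dark',len(P),rect(P),P.mean(0),P[:,2].min(),P[:,2].max())
        m=B['ham']&(Z>.012);print('ham',rect(W[m]),Z[m].max());m=B['stand']&(Z>.012);print('stand',rect(W[m]),Z[m].max())
E
```

```text
top bench -0.0001233668735056888
off (array([ 0.4604, -0.2481]), array([108.7847, 223.3662]), 45.84855651855469) 0.033011819561338515 428
dish (array([ 0.4792, -0.2813]), array([152.4603, 270.5881]), 57.943546295166016) ((491.860107421875, -258.13720703125), 142.75291442871094)
bin (array([ 0.4772, -0.0654]), array([210.0596, 150.1311]), 5.422972202301025) 477
tin (array([ 0.5973, -0.0456]), array([432.8629,  69.604 ]), 27.038461685180664)
brick (array([0.5285, 0.2076]), array([216.6849, 230.4441]), 17.513946533203125) 2806
can>50 (array([0.428 , 0.0882]), array([439.8207, 161.1425]), 64.23040771484375) 1.3979772437967133 1329
dark 192 (array([0.4575, 0.0629]), array([423.0112,  69.1048]), 66.54031372070312) [0.5317 0.2239 0.1097] 0.06003984012795283 1.3979772437967133
ham (array([0.3442, 0.1459]), array([ 88.8007, 587.5187]), 20.40692138671875) 1.3979772437967133
stand (array([ 0.6164, -0.2172]), array([407.9726, 260.2209]), 5.1925530433654785) 1.3979772437967133
side bench -0.0009702705218908395
off (array([ 0.2418, -0.6197]), array([957.4097,  29.7323]), 46.53989028930664) 0.03315269714350873 321
dish (array([ 0.2502, -0.6147]), array([975.8129, 152.2679]), 47.25883102416992) ((244.1190643310547, -609.0913696289062), 487.9765625)
bin (array([ 0.188 , -0.4296]), array([1179.8722,  239.6715]), 50.71912384033203) 1215
tin (array([ 0.3565, -0.4548]), array([1354.2507,   67.0644]), 50.80779266357422)
```

```bash
python3 - <<'E'
from h import *
for n in('top','side'):
    f=np.load(n+'0.npz');im,d=f['im'],f['d'];W=world(n,d);Z=W[...,2];v,u=np.mgrid[:400,:640];ok=(d>.1)&(Z<.25);g=im.astype(int)
    def box(a,b,c,e): return (u>a)&(u<b)&(v>c)&(v<e)&ok
    r=box(335,405,180,245) if n=='top' else box(318,382,230,282)
    m=r&(Z>.028)&(Z<.04);k,l=cv2.connectedComponents(cv2.morphologyEx(m.astype(np.uint8),cv2.MORPH_OPEN,np.ones((3,3))));P=W[l==1+np.argmax([np.sum(l==i) for i in range(1,k)])];print('off',rect(P),np.median(P,0),len(P))
    w=r&(g.min(-1)>150)&(Z<.02);print('dish',rect(W[w]),np.median(W[w],0),cv2.minEnclosingCircle((W[w][:,:2]*1000).astype(np.float32)))
    if n=='top':
        b=box(135,240,155,255)
        m=b&(Z>.033)&(Z<.045);print('brick',rect(W[m]),m.sum())
        m=b&(Z>.05)&(Z<.15);P=W[m];print('can>50',rect(P),P[:,2].max(),m.sum())
        dk=b&(g.max(-1)<60)&(Z>.06)&(Z<.2);P=W[dk];print('dark',len(P),rect(P),np.median(P,0),P[:,2].min(),P[:,2].max())
        for nm,bb in dict(ham=box(100,205,255,325),tin=box(235,272,115,148),stand=box(282,388,105,160)).items():
            m=bb&(Z>.012);print(nm,rect(W[m]),Z[m].max())
        big=cv2.resize(im[140:270,120:250],None,fx=4.5,fy=4.5,interpolation=cv2.INTER_CUBIC);cv2.imwrite('pics/can0.png',big[:,:,::-1])
        np.save('can.npy',W[b&(Z>.012)])
E
```

```text
off (array([ 0.5296, -0.3154]), array([108.8108,  29.5098]), 46.11906051635742) [ 0.5249 -0.3176  0.0332] 338
dish (array([ 0.5302, -0.3135]), array([157.0868, 157.4936]), 45.579803466796875) [ 0.528  -0.3114  0.0039] ((529.8148803710938, -313.7570495605469), 80.05915069580078)
brick (array([0.5285, 0.2076]), array([216.6849, 230.4441]), 17.513946533203125) 2683
can>50 (array([0.5028, 0.2217]), array([190.8445,  66.0089]), 17.109113693237305) 0.11876101241819956 1274
dark 146 (array([0.538 , 0.2244]), array([57.3973, 34.5186]), 4.546429634094238) [0.5334 0.2301 0.0963] 0.08008582938939762 0.11301884418424182
ham (array([0.2997, 0.2998]), array([ 87.7165, 262.7615]), 26.42308235168457) 0.03478711091023782
tin (array([0.7573, 0.0361]), array([70.3042, 71.0019]), 71.6561279296875) 0.046109302593299886
stand (array([ 0.7639, -0.2037]), array([111.6356, 260.2209]), 5.1925530433654785) 0.15153022951264464
off (array([ 0.5314, -0.3139]), array([115.1152,  29.6376]), 46.65685272216797) [ 0.5289 -0.3151  0.0332] 292
dish (array([ 0.5308, -0.3146]), array([158.0856, 159.7   ]), 66.77861785888672) [ 0.5264 -0.3165  0.0038] ((532.05322265625, -311.70269775390625), 84.0392837524414)
```

View pics/can0.png

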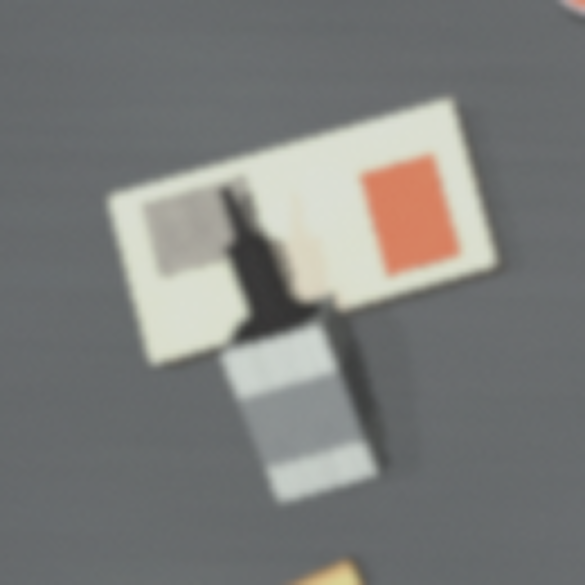

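The crop shows the can's base edge at (330,485), body at (300,410), neck at (265,285) and spout tip at (230,190), so its azimuth is about 17°. That agrees with the depth fit. I now have all the poses, so the first move is to above the offcut.

```bash
cat >> h.py <<'E'
from scipy.spatial.transform import Rotation as Ro
def frame(az,tilt):
    # tool z: tilt=0 down, tilt>0 points outward along azimuth az; tool x in the az plane, y lateral
    a=np.radians(az);t=np.radians(tilt);f=np.array([np.cos(a),np.sin(a),0]);k=np.array([0,0,1.])
    z=np.sin(t)*f-np.cos(t)*k;x=np.cos(t)*f+np.sin(t)*k
    return np.stack([x,np.cross(z,x),z],1)
def go(pos,R,flip=False):
    s=observe();T=np.array(s['tool_rot']);R=R@np.diag([-1,-1,1]) if flip else R
    rv=Ro.from_matrix(T.T@R).as_rotvec();d=T.T@(np.array(pos)-s['position'])
    print('t',round(s['time_s'],2),'shift',np.round(d/.5,3),'turn',np.round(rv/np.pi,4),'rows',np.ceil(max(np.linalg.norm(d)/.05,np.degrees(np.linalg.norm(rv))/8.59)),'q',np.round(s['q'],1),'g',s['grip_width'])
E
python3 - <<'E'
from h import *
go([.530,-.315,.12],frame(46.3,0))
E
```

```text
t 0.1 shift [ 0.881 -0.236  0.222] turn [-0.0004 -0.0002 -0.1812] rows 10.0 q [-88.7  21.8  74.4   0.   83.9 -12.3] g 0.08544900935483878
```

```bash
python3 -m handwheel '[[[0.881,-0.236,0.222],[0,0,-0.181]],[[0.881,-0.236,0.222],[0,0,-0.181]],[[0.881,-0.236,0.222],[0,0,-0.181]],[[0.881,-0.236,0.222],[0,0,-0.181]],[[0.881,-0.236,0.222],[0,0,-0.181]],[[0.881,-0.236,0.222],[0,0,-0.181]],[[0.881,-0.236,0.222],[0,0,-0.181]],[[0.881,-0.236,0.222],[0,0,-0.181]],[[0.881,-0.236,0.222],[0,0,-0.181]],[[0.881,-0.236,0.222],[0,0,-0.181]]]' 0.8 40
python3 - <<'E'
from h import *
go([.530,-.315,.12],frame(46.3,0));go([.530,-.315,.005],frame(46.3,0))
im,d,W=shot('wrist','w1')
E
```

```text
time_s: 1.1
position: [0.5326, -0.3126, 0.1186]
tool_rot: [[0.689, 0.725, -0.001], [0.725, -0.689, 0.002], [0.001, -0.002, -1.0]]
ft_force: [0.2, -0.6, 0.9]
grip_width: 0.0683
gripper_force: 0.0
t 1.1 shift [-0.007 -0.    -0.003] turn [-0.0007 -0.0002  0.0009] rows 1.0 q [-41.4  34.   72.7   0.   73.5   2.1] g 0.0683215400810586
t 1.1 shift [-0.007  0.     0.227] turn [-0.0007 -0.0002  0.0009] rows 3.0 q [-41.4  34.   72.7   0.   73.5   2.1] g 0.0683215400810586
```

View pics/w1.png

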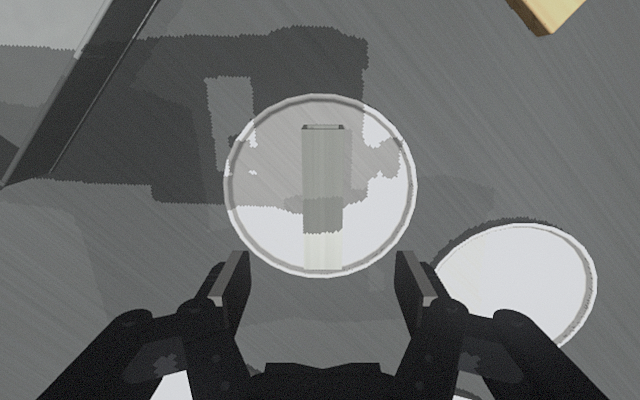

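The offcut (columns 302–343) is centred between the fingers (about 242 and 402) and aligned with them. I'll descend and grip.

```bash
python3 -m handwheel '[[[-0.006,0,0.1],[0,0,0]],[[-0.006,0,0.17],[0,0,0]],[[-0.006,0,0.21],[0,0,0]],[[-0.006,0,0.227],[0,0,0]],[[-0.006,0,0.227],[0,0,0]],[[-0.006,0,0.227],[0,0,0]]]'
python3 -m handwheel '[[[0,0,0],[0,0,0]],[[0,0,0],[0,0,0]],[[0,0,0],[0,0,0]],[[0,0,0],[0,0,0]],[[0,0,0],[0,0,0]],[[0,0,0],[0,0,0]],[[0,0,0],[0,0,0]]]' 0 60
```

```text
time_s: 1.75
position: [0.5284, -0.3185, 0.0081]
tool_rot: [[0.692, 0.722, 0.001], [0.722, -0.692, -0.001], [0.0, 0.002, -1.0]]
ft_force: [-0.3, -0.4, 0.2]
grip_width: 0.0685
gripper_force: 0.0
time_s: 2.45
position: [0.5284, -0.3179, 0.0078]
tool_rot: [[0.691, 0.723, 0.001], [0.723, -0.691, -0.001], [-0.0, 0.001, -1.0]]
ft_force: [-0.4, 0.4, 6.0]
grip_width: 0.0288
gripper_force: 60.7
```

```bash
python3 -m handwheel '[[[0,0,-0.06],[0,0,0]],[[0,0,-0.15],[0,0,0]],[[0,0,-0.24],[0,0,0]],[[0,0,-0.24],[0,0,0]],[[0,0,-0.24],[0,0,0]]]'
python3 - <<'E'
from h import *
go([.4772,-.0654,.12],frame(5.4,0))
E
```

```text
time_s: 2.95
position: [0.528, -0.3175, 0.127]
tool_rot: [[0.691, 0.723, 0.0], [0.723, -0.691, -0.0], [0.0, 0.001, -1.0]]
ft_force: [-1.2, 0.5, -4.3]
grip_width: 0.0294
gripper_force: 60.5
t 2.95 shift [ 0.294 -0.422  0.014] turn [ 0.0002 -0.0001  0.2271] rows 6.0 q [-42.   33.3  72.4  -0.   74.2   1.7] g 0.029354610991574753
```

```bash
python3 -m handwheel '[[[0.05,-0.07,0],[0,0,0.03]],[[0.294,-0.422,0.014],[0,0,0.227]],[[0.294,-0.422,0.014],[0,0,0.227]],[[0.294,-0.422,0.014],[0,0,0.227]],[[0.294,-0.422,0.014],[0,0,0.227]],[[0.294,-0.422,0.014],[0,0,0.227]],[[0.294,-0.422,0.014],[0,0,0.227]],[[0.294,-0.422,0.014],[0,0,0.227]],[[0.294,-0.422,0.014],[0,0,0.227]]]'
python3 - <<'E'
from h import *
go([.4772,-.0654,.010],frame(5.4,0))
E
```

```text
time_s: 3.85
position: [0.4774, -0.0665, 0.1191]
tool_rot: [[0.996, 0.094, -0.001], [0.094, -0.996, 0.0], [-0.001, -0.0, -1.0]]
ft_force: [0.4, 0.2, -2.7]
grip_width: 0.0292
gripper_force: 60.7
t 3.85 shift [ 0.    -0.002  0.218] turn [-0.0001  0.0003 -0.0001] rows 3.0 q [-22.   22.1  94.9  -0.   63.   62.6] g 0.0291837049025864
```

```bash
python3 -m handwheel '[[[0,-0.002,0.08],[0,0,0]],[[0,-0.002,0.15],[0,0,0]],[[0,-0.002,0.19],[0,0,0]],[[0,-0.002,0.21],[0,0,0]],[[0,-0.002,0.22],[0,0,0]],[[0,-0.002,0.22],[0,0,0]],[[0,-0.002,0.22],[0,0,0]]]'
python3 -m handwheel '[[[0,0,0],[0,0,0]],[[0,0,0],[0,0,0]],[[0,0,0],[0,0,0]],[[0,0,0],[0,0,0]]]' 0.65
python3 -m handwheel '[[[0,0,-0.1],[0,0,0]],[[0,0,-0.2],[0,0,0]],[[0,0,-0.3],[0,0,0]],[[0,0,-0.36],[0,0,0]],[[0,0,-0.36],[0,0,0]]]'
python3 - <<'E'
from h import *
p=np.array([.5028,.2217]);f=np.array([np.cos(np.radians(17.1)),np.sin(np.radians(17.1))])
im,d,W=shot('top','t2');v,u=np.mgrid[:400,:640];Z=W[...,2]
m=(u>262)&(u<308)&(v>195)&(v<260)&(Z>.028)&(Z<.042);print('off',rect(W[m]),np.median(Z[m]),m.sum())
h,z=.069,0
n=np.array([*(p+f*(-.014+.146*.899-.069)),.0288+.146*.438])
R=frame(17.1,-22);print(n)
tcp=n+R[:,2]*grasp_offset;print(tcp,'above',tcp-R[:,2]*.13)
go(tcp-R[:,2]*.13,R);go(tcp-R[:,2]*.13,R,True)
E
```

```text
time_s: 4.55
position: [0.4778, -0.065, 0.0106]
tool_rot: [[0.996, 0.094, 0.002], [0.094, -0.996, -0.001], [0.002, 0.001, -1.0]]
ft_force: [0.4, 0.5, -1.9]
grip_width: 0.0289
gripper_force: 60.6
time_s: 4.95
position: [0.4773, -0.0646, 0.0101]
tool_rot: [[0.996, 0.094, 0.001], [0.094, -0.996, -0.0], [0.001, 0.0, -1.0]]
ft_force: [0.4, 0.2, -0.7]
grip_width: 0.0553
gripper_force: 0.0
time_s: 5.45
position: [0.4787, -0.0651, 0.194]
tool_rot: [[0.996, 0.094, 0.008], [0.094, -0.996, -0.003], [0.008, 0.004, -1.0]]
ft_force: [0.5, -0.2, -0.5]
grip_width: 0.0556
gripper_force: 0.0
off (array([ 0.4175, -0.0283]), array([10.5011, 65.2914]), 28.909914016723633) 0.033414625204822974 7
[0.5489 0.2359 0.0927]
[0.5422 0.2338 0.0754] above [0.5888 0.2481 0.1959]
t 5.5 shift [ 0.28  -0.602 -0.009] turn [-0.0118 -0.1229 -0.0643] rows 7.0 q [-21.8  17.   88.8   0.   73.9  62.8] g 0.055478280415445544
t 5.5 shift [ 0.28  -0.602 -0.009] turn [-0.1802  0.0173  0.9184] rows 20.0 q [-21.8  17.   88.8   0.   73.9  62.8] g 0.055478280415445544
```

```bash
python3 -m handwheel '[[[0.28,-0.602,-0.04],[-0.012,-0.123,-0.064]],[[0.28,-0.602,-0.04],[-0.012,-0.123,-0.064]],[[0.28,-0.602,-0.04],[-0.012,-0.123,-0.064]],[[0.28,-0.602,-0.04],[-0.012,-0.123,-0.064]],[[0.28,-0.602,-0.03],[-0.012,-0.123,-0.064]],[[0.28,-0.602,-0.009],[-0.012,-0.123,-0.064]],[[0.28,-0.602,-0.009],[-0.012,-0.123,-0.064]],[[0.28,-0.602,-0.009],[-0.012,-0.123,-0.064]],[[0.28,-0.602,-0.009],[-0.012,-0.123,-0.064]]]' 0.7
python3 - <<'E'
from h import *
im,d,W=shot('top','t3');v,u=np.mgrid[:400,:640];Z=W[...,2]
m=(u>262)&(u<308)&(v>195)&(v<260)&(Z>.028)&(Z<.042);print('off',rect(W[m]),np.median(Z[m]),m.sum())
R=frame(17.1,-22);go([.5422,.2338,.0754],R)
shot('wrist','w3')
for h in (.116,.146,.160,.198):
    X=np.array([.5489,.2359,.0927])+(h-.146)*np.array([.899*.956,.899*.294,.438]);print(h,proj('wrist',X))
E
```

```text
time_s: 6.4
position: [0.5879, 0.2485, 0.1922]
tool_rot: [[0.883, 0.294, -0.365], [0.273, -0.956, -0.111], [-0.381, -0.002, -0.925]]
ft_force: [-1.1, -0.4, 0.7]
grip_width: 0.06
gripper_force: 0.0
off (array([ 0.4547, -0.0565]), array([ 69.5517, 166.3452]), 70.68778991699219) 0.03321152555591954 392
t 6.45 shift [0.001 0.    0.254] turn [-0.0006  0.0019 -0.0001] rows 3.0 q [ 12.8  43.7  43.8  -1.7 114.8  85.4] g 0.05990236416701514
0.116 [322.9087 203.9854]
0.146 [322.8918 190.4249]
0.16 [322.8827 183.0777]
0.198 [322.8525 158.7278]
```

View pics/w3.png

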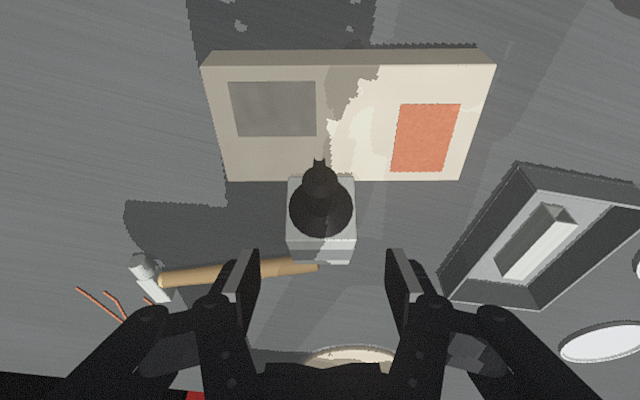

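The offcut lies flat in the bin. The neck, at about (321,185), lies on the fingers' centre line (column 322). I'll advance and grip.

```bash
python3 -m handwheel '[[[0.001,0,0.1],[0,0.002,0]],[[0.001,0,0.17],[0,0.002,0]],[[0.001,0,0.22],[0,0.002,0]],[[0.001,0,0.245],[0,0.002,0]],[[0.001,0,0.254],[0,0.002,0]],[[0.001,0,0.254],[0,0.002,0]],[[0.001,0,0.254],[0,0.002,0]]]'
python3 -m handwheel '[[[0,0,0],[0,0,0]],[[0,0,0],[0,0,0]],[[0,0,0],[0,0,0]],[[0,0,0],[0,0,0]],[[0,0,0],[0,0,0]],[[0,0,0],[0,0,0]],[[0,0,0],[0,0,0]]]' 0 100
python3 - <<'E'
from h import *
s=observe();T=np.array(s['tool_rot']);p=np.array(s['position'])
f=np.array([.956,.294,0]);
go(p+[0,0,.14],frame(17.1,-22)); go(p+[0,0,.14],frame(17.1,42))
E
```

```text
time_s: 7.2
position: [0.5434, 0.2342, 0.0775]
tool_rot: [[0.888, 0.293, -0.355], [0.272, -0.956, -0.107], [-0.37, -0.002, -0.929]]
ft_force: [-1.0, -0.3, 0.3]
grip_width: 0.0597
gripper_force: 0.0
time_s: 7.9
position: [0.543, 0.2346, 0.077]
tool_rot: [[0.888, 0.293, -0.355], [0.273, -0.956, -0.107], [-0.371, -0.002, -0.929]]
ft_force: [1.5, 0.6, 5.8]
grip_width: 0.0256
gripper_force: 98.2
t 7.9 shift [-0.104 -0.    -0.26 ] turn [-0.0006 -0.0012 -0.    ] rows 3.0 q [12.6 43.8 63.4 -1.6 94.6 85.7] g 0.025581143489862245
t 7.9 shift [-0.104 -0.    -0.26 ] turn [-0.0005  0.3544 -0.0004] rows 8.0 q [12.6 43.8 63.4 -1.6 94.6 85.7] g 0.025581143489862245
```

```bash
python3 -m handwheel '[[[-0.01,0,-0.025],[0,0,0]],[[-0.03,0,-0.075],[0,0,0]],[[-0.06,0,-0.15],[0,0,0]],[[-0.09,0,-0.22],[0,0,0]],[[-0.11,0,-0.28],[0,0,0]],[[-0.12,0,-0.3],[0,0,0]],[[-0.12,0,-0.3],[0,0,0]]]'
python3 - <<'E'
from h import *
im,d,W=shot('wrist','w4')
# dish arrival: grasp point over the dish centre
for az in (-30,-15,0):
    R=frame(az,42);g=np.array([.530,-.3137,.26]);go(g+R[:,2]*grasp_offset,R)
E
```

```text
time_s: 8.6
position: [0.5431, 0.2343, 0.2388]
tool_rot: [[0.888, 0.293, -0.354], [0.273, -0.956, -0.107], [-0.37, -0.002, -0.929]]
ft_force: [-0.6, 0.1, -4.3]
grip_width: 0.0258
gripper_force: 98.8
t 8.65 shift [-0.312  1.059  0.104] turn [-0.0485  0.3342  0.2705] rows 12.0 q [ 12.6  36.7  50.4  -1.7 114.8  85.1] g 0.02549947000710716
t 8.65 shift [-0.308  1.053  0.103] turn [-0.0333  0.3454  0.1844] rows 12.0 q [ 12.6  36.7  50.4  -1.7 114.8  85.1] g 0.02549947000710716
t 8.65 shift [-0.306  1.048  0.102] turn [-0.018   0.3523  0.0981] rows 11.0 q [ 12.6  36.7  50.4  -1.7 114.8  85.1] g 0.02549947000710716
```

View pics/w4.png

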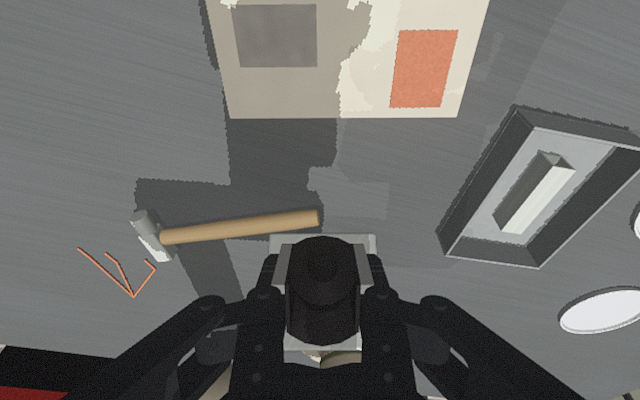

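The can is held by its neck, at about (322,290), and is clear of the brick. I'll carry it halfway while turning it.

```bash
python3 - <<'E'
from h import *
R=frame(-2,12);g=np.array([.56,-.03,.27]);go(g+R[:,2]*grasp_offset,R)
E
```

```text
t 8.65 shift [-0.117  0.518  0.015] turn [0.0087 0.1866 0.107 ] rows 6.0 q [ 12.6  36.7  50.4  -1.7 114.8  85.1] g 0.02549947000710716
```

```bash
python3 -m handwheel '[[[-0.01,0.04,0],[0,0.02,0.01]],[[-0.03,0.1,0],[0,0.04,0.02]],[[-0.04,0.17,0.005],[0.003,0.06,0.035]],[[-0.05,0.24,0.007],[0.004,0.09,0.05]],[[-0.07,0.31,0.01],[0.005,0.11,0.064]],[[-0.09,0.38,0.011],[0.006,0.135,0.078]],[[-0.1,0.44,0.013],[0.007,0.16,0.09]],[[-0.11,0.49,0.014],[0.008,0.175,0.1]],[[-0.117,0.518,0.015],[0.0087,0.1866,0.107]],[[-0.117,0.518,0.015],[0.0087,0.1866,0.107]]]'
python3 - <<'E'
from h import *
for az in(-30,-15):
  R=frame(az,42);g=np.array([.530,-.3137,.24]);go(g+R[:,2]*grasp_offset,R)
E
```

```text
time_s: 9.65
position: [0.5628, -0.0315, 0.25]
tool_rot: [[0.978, -0.038, 0.204], [-0.037, -0.999, -0.006], [0.204, -0.001, -0.979]]
ft_force: [-1.1, 0.2, -4.0]
grip_width: 0.0255
gripper_force: 99.0
t 9.65 shift [-0.031  0.578  0.042] turn [-0.0711  0.1647  0.1393] rows 6.0 q [-16.6  17.3  78.9   3.1  72.4  74.9] g 0.025456657826002628
t 9.65 shift [-0.029  0.572  0.042] turn [-0.033   0.1673  0.0641] rows 6.0 q [-16.6  17.3  78.9   3.1  72.4  74.9] g 0.025456657826002628
```

```bash
python3 -m handwheel '[[[0,0.04,0],[-0.005,0.01,0.01]],[[-0.005,0.1,0.005],[-0.012,0.03,0.025]],[[-0.01,0.18,0.01],[-0.02,0.05,0.04]],[[-0.015,0.26,0.02],[-0.03,0.07,0.06]],[[-0.02,0.34,0.025],[-0.04,0.09,0.08]],[[-0.025,0.42,0.03],[-0.05,0.12,0.1]],[[-0.028,0.49,0.035],[-0.06,0.14,0.12]],[[-0.03,0.55,0.04],[-0.068,0.157,0.133]],[[-0.031,0.578,0.042],[-0.0711,0.1647,0.1393]],[[-0.031,0.578,0.042],[-0.0711,0.1647,0.1393]]]'
python3 - <<'E'
from h import *
R=frame(-30,42);g=np.array([.530,-.3137,.24]);go(g+R[:,2]*grasp_offset,R)
a=[]
for n in('top','side'):
    im,d,W=shot(n,n+'5')
    c=np.round(proj(n,np.array([.53,-.3137,.17]))).astype(int);print(n,c)
    x0,y0=np.clip(c[0]-65,0,510),np.clip(c[1]-65,0,270);a.append(cv2.resize(im[y0:y0+130,x0:x0+130],None,fx=3,fy=3,interpolation=2));print(x0,y0)
cv2.imwrite('pics/c5.png',np.hstack(a)[:,:,::-1])
E
```

```text
time_s: 10.65
position: [0.5426, -0.3184, 0.2255]
tool_rot: [[0.644, -0.498, 0.58], [-0.372, -0.867, -0.331], [0.668, -0.003, -0.744]]
ft_force: [1.3, 0.7, -5.3]
grip_width: 0.0256
gripper_force: 99.3
t 10.65 shift [-0.     0.004 -0.002] turn [-0.0012  0.0005 -0.0001] rows 1.0 q [-45.6  16.8  95.2  22.2  29.   58.6] g 0.025618380544674295
top [378 206]
313 141
side [353 222]
288 157
```

View pics/c5.png

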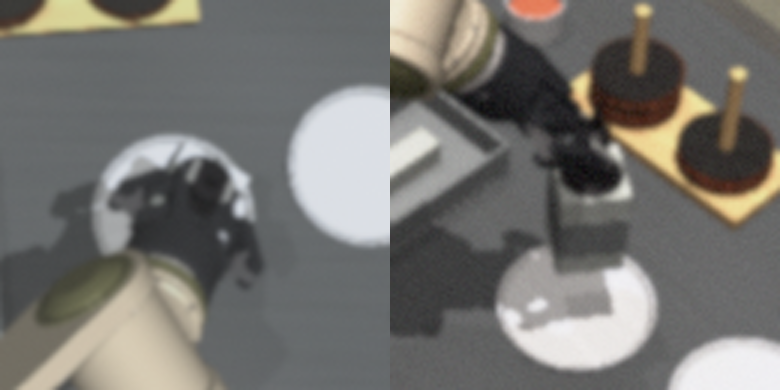

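The side view (right) shows the can hanging nearly upright over the dish, with its lower edge at crop (590,265). I'll measure its tilt from plane fits on its faces.

```bash
cat > tilt.py <<'E'
from h import *
def tilt(W,zlo,zhi,c=(.53,-.3137),up=None):
    P=W.reshape(-1,3);P=P[(np.hypot(P[:,0]-c[0],P[:,1]-c[1])<.07)&(P[:,2]>zlo)&(P[:,2]<zhi)]
    r=np.random.default_rng(0);Q=P;N=[]
    for k in range(2):
        best=None
        for _ in range(500):
            a,b,e=Q[r.choice(len(Q),3,False)];n=np.cross(b-a,e-a);l=np.linalg.norm(n)
            if l<1e-4: continue
            n/=l
            if abs(n[2])>.4: continue
            i=abs((Q-a)@n)<.002
            if best is None or i.sum()>best.sum(): best=i
        F=Q[best];m=F.mean(0);n=np.linalg.svd(F-m)[2][2];n*=np.sign(n@[-.4,-.55,.7]) # towards the side camera
        N.append(n);print('plane',len(F),'n',n,'at',m,'sd mm',1000*((F-m)@n).std());Q=Q[~best]
    ax=np.cross(*N);ax/=np.linalg.norm(ax)*np.sign(ax[2]);print('axis',ax,'tilt',np.degrees(np.arccos(ax[2])));return ax
E
python3 - <<'E'
from tilt import *
W=world('side',np.load('side5.npz')['d']);P=W.reshape(-1,3)
k=(np.hypot(P[:,0]-.53,P[:,1]+.3137)<.07)&(P[:,2]>.06)&(P[:,2]<.3);print(k.sum(),np.percentile(P[k][:,2],[0,1,5,50,95,100]))
tilt(W,.1,.195)
E
```

```text
1377 [0.0936 0.0978 0.1069 0.197  0.2904 0.2998]
plane 374 n [-0.487  -0.8734  0.0014] at [ 0.5182 -0.34    0.1499] sd mm 1.0954775108108827
plane 121 n [-0.8782  0.4782  0.009 ] at [ 0.5039 -0.3004  0.1492] sd mm 0.743416356500098
axis [ 0.0085 -0.0031  1.    ] tilt 0.5199608312453933
```

The tilt is 0.5°. The can's centre is about (.537,-.307), so I'll correct by (-6,-7) mm and lower it.

```bash
python3 -m handwheel '[[[-0.01,0.004,0.009],[0,0,0]],[[-0.03,0.009,0.03],[0,0,0]],[[-0.055,0.014,0.057],[0,0,0]],[[-0.08,0.019,0.085],[0,0,0]],[[-0.095,0.019,0.101],[0,0,0]],[[-0.105,0.019,0.112],[0,0,0]],[[-0.111,0.019,0.119],[0,0,0]],[[-0.113,0.019,0.121],[0,0,0]],[[-0.113,0.019,0.121],[0,0,0]],[[-0.113,0.019,0.121],[0,0,0]]]'
python3 - <<'E'
from tilt import *
im,d,W=shot('side','side6');print(np.round(observe()['q'],1))
tilt(W,.025,.11)
E
```

```text
time_s: 11.75
position: [0.538, -0.3261, 0.1463]
tool_rot: [[0.641, -0.497, 0.584], [-0.368, -0.868, -0.334], [0.673, -0.001, -0.74]]
ft_force: [0.4, -0.1, -3.6]
grip_width: 0.0255
gripper_force: 99.2
[-46.7  23.4 101.8  40.1  17.8  38.6]
plane 307 n [-0.4796 -0.8775 -0.0006] at [ 0.5132 -0.349   0.0694] sd mm 1.070953758496382
plane 88 n [-0.875   0.4841  0.0046] at [ 0.499  -0.3097  0.0693] sd mm 0.7192101419576202
axis [ 0.0037 -0.0027  1.    ] tilt 0.26353689652338397
```

```bash
python3 -m handwheel '[[[-0.003,0,0.003],[0,0,0]],[[-0.006,0,0.006],[0,0,0]],[[-0.008,0,0.009],[0,0,0]],[[-0.010,0,0.011],[0,0,0]],[[-0.011,0,0.012],[0,0,0]],[[-0.011,0,0.012],[0,0,0]],[[-0.011,0,0.012],[0,0,0]]]'
python3 -m handwheel '[[[-0.0014,0,0.0015],[0,0,0]],[[-0.0014,0,0.0015],[0,0,0]],[[-0.0014,0,0.0015],[0,0,0]]]'
```

```text
time_s: 12.5
position: [0.5378, -0.3262, 0.1378]
tool_rot: [[0.642, -0.497, 0.584], [-0.369, -0.868, -0.334], [0.673, -0.001, -0.74]]
ft_force: [0.5, 0.0, -3.7]
grip_width: 0.0253
gripper_force: 99.2
time_s: 12.8
position: [0.5378, -0.3261, 0.1367]
tool_rot: [[0.642, -0.497, 0.584], [-0.369, -0.868, -0.334], [0.673, -0.001, -0.74]]
ft_force: [-0.4, -0.2, -3.7]
grip_width: 0.0253
gripper_force: 99.2
```

```bash
python3 -m handwheel '[[[-0.0014,0,0.0015],[0,0,0]],[[-0.0014,0,0.0015],[0,0,0]],[[-0.0014,0,0.0015],[0,0,0]]]'
python3 -m handwheel '[[[-0.0014,0,0.0015],[0,0,0]],[[-0.0014,0,0.0015],[0,0,0]],[[-0.0014,0,0.0015],[0,0,0]]]'
python3 - <<'E'
from tilt import *
s=observe();print(s['ft_force'])
im,d,W=shot('side','side7');P=W.reshape(-1,3);tilt(W,.025,.1)
for n in('side6','side7'):
    w=world('side',np.load(n+'.npz')['d']).reshape(-1,3);nn=np.array([-.4796,-.8775]);k=(np.abs(w[:,:2]@nn-np.array([.5132,-.349])@nn)<.003)&(abs(w[:,0]-.513)<.02)&(w[:,2]<.06);print(n,np.sort(w[k][:,2])[:12])
E
```

```text
time_s: 13.1
position: [0.5381, -0.3264, 0.1366]
tool_rot: [[0.641, -0.497, 0.585], [-0.368, -0.867, -0.335], [0.674, -0.001, -0.739]]
ft_force: [-0.7, 3.3, 5.7]
grip_width: 0.0254
gripper_force: 100.1
time_s: 13.4
position: [0.5385, -0.3266, 0.1366]
tool_rot: [[0.64, -0.497, 0.586], [-0.367, -0.867, -0.336], [0.676, -0.0, -0.737]]
ft_force: [-2.2, 4.4, 11.1]
grip_width: 0.0253
gripper_force: 100.8
[-2.2215  4.3787 11.1378]
plane 262 n [-0.5032 -0.8641 -0.0136] at [ 0.5129 -0.3486  0.063 ] sd mm 1.0440806069046809
plane 73 n [-0.8726  0.4882  0.0147] at [ 0.4995 -0.3088  0.0625] sd mm 0.5621771579382827
axis [ 0.006  -0.0193  0.9998] tilt 1.157536652596032
side6 [-0.0046 -0.0036 -0.0026 -0.0011 -0.0003  0.0002  0.0015  0.0017  0.002
  0.0021  0.0025  0.0026]
side7 [-0.0005  0.0012  0.0015  0.0019  0.0026  0.0031  0.0034  0.0037  0.0041
  0.0042  0.0042  0.0043]
```

The can is on the dish floor. I'll ease off, release and retreat.

```bash
python3 -m handwheel '[[[0.002,0,-0.0022],[0,0,0]],[[0.002,0,-0.0022],[0,0,0]]]'
python3 -m handwheel '[[[0,0,0],[0,0,0]],[[0,0,0],[0,0,0]],[[0,0,0],[0,0,0]],[[0,0,0],[0,0,0]],[[0,0,0],[0,0,0]],[[0,0,0],[0,0,0]]]' 0.7
python3 -m handwheel '[[[0,0,-0.02],[0,0,0]],[[0,0,-0.06],[0,0,0]],[[0,0,-0.12],[0,0,0]],[[0,0,-0.18],[0,0,0]],[[0,0,-0.24],[0,0,0]],[[0,0,-0.28],[0,0,0]],[[0,0,-0.3],[0,0,0]],[[0,0,-0.3],[0,0,0]]]'
python3 - <<'E'
from tilt import *
im,d,W=shot('side','side8');ax=tilt(W,.025,.1)
cv2.imwrite('pics/c8.png',cv2.resize(im[100:340,150:470],None,fx=2,fy=2,interpolation=2)[:,:,::-1])
E
```

```text
time_s: 13.65
position: [0.5379, -0.3262, 0.1365]
tool_rot: [[0.641, -0.497, 0.584], [-0.368, -0.868, -0.334], [0.673, -0.001, -0.74]]
ft_force: [-0.6, 2.4, 3.8]
grip_width: 0.0251
gripper_force: 100.0
time_s: 14.25
position: [0.5377, -0.3262, 0.1361]
tool_rot: [[0.642, -0.497, 0.584], [-0.369, -0.867, -0.334], [0.673, -0.001, -0.74]]
ft_force: [0.6, -0.5, 0.6]
grip_width: 0.0598
gripper_force: 0.0
time_s: 15.05
position: [0.4498, -0.2759, 0.2483]
tool_rot: [[0.641, -0.498, 0.585], [-0.368, -0.867, -0.335], [0.674, -0.0, -0.739]]
ft_force: [1.0, 0.5, -0.5]
grip_width: 0.0597
gripper_force: 0.0
plane 272 n [-0.4948 -0.869   0.001 ] at [ 0.5132 -0.3487  0.0629] sd mm 1.0282106152346204
plane 81 n [-0.8707  0.4917  0.0078] at [ 0.5003 -0.3063  0.0658] sd mm 0.46578007896732787
axis [ 0.0073 -0.003   1.    ] tilt 0.4498146615730302
```

View pics/c8.png

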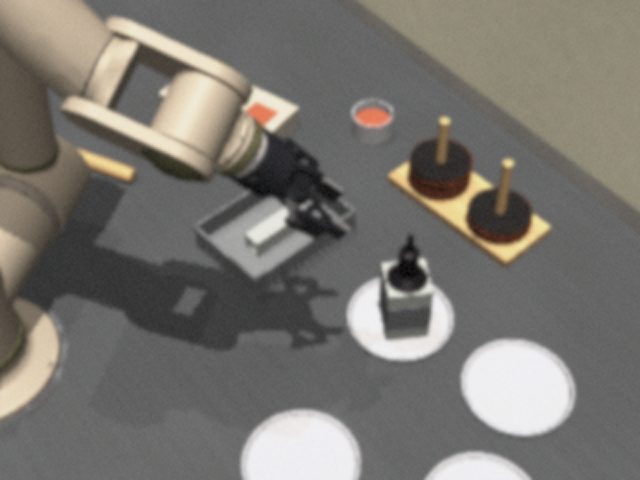

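The can stands upright in the dish at (405,300) with the gripper clear. The offcut lies flat in the bin at (270,228), and the tin and stand look unmoved.

```bash
python3 -c "
from rig import *
print(close_job())"
```

```text
the job is handed in; nothing more can be done
None
```

I handed the job in with the offcut flat in the bin and the oil can released upright in the drip dish (tilt about 0.5°); the tin, disc stand and hammer were never touched, and the system gave no verdict.

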